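# Lock the loose leg of the screen stand at its partner's length mark

## Task

One of the two sliding legs of the screen stand is already drawn out and locked; the other is loose, its cam lever standing up, and a spring keeps it tucked in. Draw the loose leg out to the same mark on its rail scale as the locked leg, and keep hold of it there all the while you swing its lever fully down to lock it. Finish still holding the leg, without letting go, and leave the locked leg and the things around the stand alone.

Things in the scene. Friction and masses are not known exactly. Their poses are not given: they have to be found in the camera images.
- stand: fixed screen stand: dark steel beam 70 x 360 mm, 54 high, mast socket on its middle (top at 94). Origin: under the beam's centre on the cabinet top, z up. Two aluminium rails (24 wide, 12 thick, top at 50 mm) run from it to -x, at y = +110 and -110 mm, to end caps at x = -259. Both bear the same scale, a line every 10 mm, each fifth one full width
- leg_a: one of two like legs, left or right by chance: dark clamp shoe on a rail (37 mm along x, 44 along y, 72 high), cross foot 26 x 132 mm, 18 high. Origin: under the shoe's middle; axes parallel to the stand's. Slides from x = -75 (tucked in) to -215 mm of the stand, drawn out to -x. Its -x face is read on the scale: same mark = same x in the stand's frame
- leg_b: the other leg, built and measured as leg_a. On both legs: while the lever is up the leg is loose and a spring of 1 to 3 N draws it back in (to +x) when let go; with the lever shut from the start it is locked and does not slide
- pivot_a (a point): on leg_a: middle of the lever's hinge pin, 61 mm above the leg's origin; axes parallel to the leg's. The pin runs along x (along the rail)
- pivot_b (a point): the same point on leg_b
- grip_a (a point): middle of the flat paddle of leg_a's aluminium cam lever, 58 mm from the pin (shut: 58 mm to the pin's -y and 4 mm above it, 47 mm above the foot). Paddle 20 mm wide (along the rail), 16 long, 8 thick; the arm from the pin to it is 13 wide; the tip is 74 mm from the pin. A good place to hold the leg: pinched lightly across the 20 mm it can turn between the fingers
- grip_b (a point): the same point on leg_b's lever
- lever_a (a joint): leg_a's cam lever, rad: 0 = shut (level, pointing to the leg's -y, on its stop), 1.57 = upright, at most 1.75. Swings about the pin, in the plane across the rail. Takes 2 to 3 N at the paddle, up to 6 N below 0.7 rad, where the cam bites on the rail and may push it back a little if left. Pinched hard it lags behind the fingers: press on down to the stop
- lever_b (a joint): the same for leg_b's lever
- tray: marble-look tray, 170 x 240 x 22 mm high, off to the left; bystander
- bell: chrome desk bell, 86 mm across, 69 mm high, standing in the tray; bystander
- jar: glass candy jar with a steel screw lid, 100 mm across, 126 mm high, off to the right; bystander
- remote: black remote, 160 x 45 x 18 mm, off to the right, nearer the robot; bystander
Mind the look-alikes: they are no part of the job. What is shaped like the leg_a but purple, white or yellow is not meant.

How it is judged:
By the outcome, as a careful person would: the job done as asked, in the order asked, and still so for the second after the job is handed in, while the arm keeps its last pose, push and grip.
It also fails if it takes over 45 s, if anything falls off the work surface, if the arm or the gripper's body presses on something with over 40 N, if the wrist force passes 120 N, or if a joint passes its speed limit or range.

## Robot

A 6-joint arm with a two-finger parallel gripper is mounted at the origin on the work surface. World frame = base frame: x ahead of the robot, y to its left, z up, the work surface at z = 0. Lengths are in m, angles in degrees, forces in N, time in s.
With the tool pointing down it reaches from about 0.35 to 0.725 m from the base axis. Payload 4.3 kg.
Tool frame: the origin (TCP) lies midway between the tips of the shut fingers; the grasp point (between the pads) lies 19 mm behind it (env.pinch_z is the distance from the TCP to the grasp point, in m); z points along the fingers, y is the line along which they close (so a half turn about z gives the same grasp; the last joint's range is limited). The gripper opens to 85 mm and grips with 20 to 120 N. Pads are 22 mm wide; open, the fingers measure 114 mm over their backs; the gripper's body (76 mm by 85 mm) begins 54 mm behind the grasp point. The pads swing forward as they close: fully open they stand 13 mm farther back than shut.
Start: joints at [-71.179, 21.618, 4.641, 73.018, 0, 83.68], TCP at [0.244, -0.521, 0.231] pointing down, gripper open.
Joint ranges: [-156.06, 156.06], [-48.1, 94.91], [-58.44, 69.94], [-101.28, 121.22], [-78.64, 73.56], [-180, 180]. Speed limits (degrees/s): [147.25, 147.25, 180, 180, 180, 180].

## Interface

Orientations are given as a 3x3 rotation matrix whose columns are the frame's x, y, z axes.
In Python, from cell import env gives the robot as it stands.
- The arm moves only by the tool carry_out, never from a script. Its argument "commands" is a list of rows, each an object with "dp": the shift along the tool's x, y, z each as a share of 1 m, from -1 to 1, a list of three; "roll": the turn about the tool's z as a share of 360 degrees, from -1 to 1. In form: [{"dp": [tx, ty, tz], "roll": roll}, ...]. A call has exactly 8 rows; each row is the pose to reach, as a shift and turn from the pose commanded when the call began, along the tool's axes at that moment, turning the shorter way round; what a row does not reach only later rows make up. A row lasts 1/10 s, in which the tool goes at most 50 mm and 8.59 degrees, less where a joint would pass 70% of its speed; a pose out of reach is approached as far as the arm can. A call with a number of a shift or a turn outside -1 to 1 is refused whole. A call with a gripper value outside its range is refused whole. "gripper" is the closure in counts, from 0 (fully open) to 255 (shut), set as the call begins (left out, the last holds). The fingers move at their own pace and stop on an object; the grip force is fixed at half the most. Time passes only in rows, so rows that repeat a pose let the fingers close, or fill a call up. It gives the time, the measured TCP pose, the force, the opening and the grip force at its end, in the units of the state.
- env.observe(): the state, without advancing time (a new reading comes with each control period).
- env.snapshot(name): name is "scene" or "side" or "wrist"; returns a dict with "color" (480x640x3 uint8, red, green, blue), "K" (3x3 intrinsics, pixels), "eye" and "orientation" of the camera in the world; the wrist camera has in their place "mount" (4x4, takes a point from camera to tool coordinates, whose origin is the TCP and whose axes are the flange's). Camera axes: x right, y down, z forward; pixel columns grow to the right and rows downward; lengths in m; the calibration is good to about 2 mm. The wrist camera is an equidistant fisheye: a pixel r from the principal point sees the ray r / f radians off the axis. A picture is of the moment at which its call begins: read the wrist's pose just before it. There is no depth.
- env.sign_off(): hands the job in; it is judged then, once.
The state is a dict: "time_s": time; "joint_pos": joint angles; "joint_vel": joint speeds; "joint_efforts": joint torques, N m; "ee_pos": TCP position; "eef_rot": TCP orientation; "ft_force": force on the tool from outside, world axes, zero at the start; "moment": the same for the moment, N m; "finger_gap": finger opening in m; "grip_force": force on a finger pad.
Only numpy, scipy, OpenCV 4.12 (cv2) and the standard library are available. Lean on these libraries where they do the work, as an engineer would, in place of code of your own. Each camera call takes 0.05 s, during which the arm holds its last target. There are 200 camera calls.

## Working session

There is one attempt and no reset: what is moved stays moved. The work goes in short steps, Python scripts to look and compute and a tool call to move; the robot and the scene stay as the last step left them, time stands still between calls to the robot, and variables do not carry over. Pictures are saved under pics/ and viewed, at most 10 in all, crops included, and the job is handed in when it is done.

Besides the shell and the picture viewer there is one more tool, called after ">>>" by a JSON object that holds its "fn" and its "kwargs". carry_out: Moves the arm, as the interface text tells. Its arguments: {"type":"object","properties":{"commands":{"type":"array","items":{"type":"object","properties":{"dp":{"type":"array","items":{"type":"number"}},"roll":{"type":"number"}}}},"gripper":{"type":"number"}},"required":["commands"]}

```bash
mkdir -p pics; cat > h.py <<'E'
import numpy as np, cv2, json
from cell import env
def snap(name, fn):
    s=env.observe(); p=env.snapshot(name)
    cv2.imwrite(f'pics/{fn}.png', p['color'][:,:,::-1])
    d={k:np.array(v).tolist() for k,v in p.items() if k!='color'}
    d['ee']=np.array(s['ee_pos']).tolist(); d['R']=np.array(s['eef_rot']).tolist()
    json.dump(d,open(f'pics/{fn}.json','w')); return d
def ray(fn,u,v):
    d=json.load(open(f'pics/{fn}.json')); K=np.array(d['K'])
    x=(u-K[0,2])/K[0,0]; y=(v-K[1,2])/K[1,1]
    if 'mount' in d:
        M=np.array(d['mount']); r=np.hypot(x,y); c=np.array([x/r*np.sin(r),y/r*np.sin(r),np.cos(r)])
        R=np.array(d['R']); return R@M[:3,3]+np.array(d['ee']), R@(M[:3,:3]@c)
    c=np.array([x,y,1]);c/=np.linalg.norm(c); return np.array(d['eye']), np.array(d['orientation'])@c
def tri(*obs):
    A=0;b=0;L=[]
    for o in obs:
        e,r=ray(*o);P=np.eye(3)-np.outer(r,r);A=A+P;b=b+P@e;L.append((e,P))
    x=np.linalg.solve(A,b); return x,[np.linalg.norm(P@(x-e))for e,P in L]
def atz(o,z):
    e,r=ray(*o); return e+r*(z-e[2])/r[2]
def proj(fn,X):
    d=json.load(open(f'pics/{fn}.json')); K=np.array(d['K']); X=np.array(X,float)
    if 'mount' in d:
        M=np.array(d['mount']); t=np.array(d['R']).T@(X-np.array(d['ee'])); c=M[:3,:3].T@(t-M[:3,3])
        th=np.arctan2(np.hypot(c[0],c[1]),c[2]); q=c[:2]/np.hypot(c[0],c[1])*th
    else:
        c=np.array(d['orientation']).T@(X-np.array(d['eye'])); q=c[:2]/c[2]
    return q*[K[0,0],K[1,1]]+K[:2,2]
E
python3 - <<'E'
from h import *
for n in ['scene','side','wrist']: print(n,snap(n,n+'0'))
print({k:np.round(v,3).tolist() for k,v in env.observe().items()}, env.pinch_z)
E
```

```text
scene {'K': [[606.0222751844514, 0.0, 314.3523676997461], [0.0, 606.0222751844514, 247.05905927244774], [0.0, 0.0, 1.0]], 'eye': [1.3558992442650755, -0.2376780327420521, 1.3338460855470973], 'orientation': [[0.30172860509942134, 0.7730813914479654, -0.5579471400246043], [0.953354511349663, -0.24997029563860104, 0.16920409861346744], [-0.008661671547864132, -0.582975139688845, -0.8124438207967175]], 'ee': [0.2440855847812118, -0.5199200450088087, 0.23034457861846083], 'R': [[0.9052481895988489, 0.42488263882506877, -0.0006770916129449233], [0.4248831308036348, -0.9052461851314222, 0.001915584377695333], [0.000200963945684405, -0.0020217640942814053, -0.9999979360395898]]}
side {'K': [[616.7877598213984, 0.0, 321.9826933963363], [0.0, 616.7877598213984, 240.88306299720733], [0.0, 0.0, 1.0]], 'eye': [0.45441703168650655, 1.0125818024052344, 1.1459645235424167], 'orientation': [[-0.9978060255365394, -0.05917791552519398, 0.029683492332741084], [-0.06355567940516646, 0.7306288925159115, -0.6798103390184064], [0.018542141686509576, -0.6802054070169289, -0.7327870040104504]], 'ee': [0.2440
[... 706 characters left out ...]
4409700401933218, -0.5199795119936795, 0.230448427339246], 'R': [[0.9052825070936726, 0.4248096114531179, -0.0006134877712773543], [0.42481001634591187, -0.9052808703554874, 0.0017308323422966752], [0.0001798954712871265, -0.0018275079923375005, -0.9999983139246572]]}
{'time_s': 0.15, 'joint_pos': [-71.179, 21.655, 4.58, 73.018, 0.001, 83.681], 'joint_vel': [-0.047, -0.095, 0.255, 0.023, 0.062, -0.025], 'joint_efforts': [0.001, -46.403, 27.017, 0.014, -0.0, -0.0], 'ee_pos': [0.244, -0.52, 0.231], 'eef_rot': [[0.905, 0.425, -0.001], [0.425, -0.905, 0.002], [0.0, -0.002, -1.0]], 'ft_force': [-0.495, 0.463, -0.967], 'moment': [0.004, 0.024, 0.042], 'grip_force': 0.0, 'finger_gap': 0.085} 0.0187
```

View pics/scene0.png

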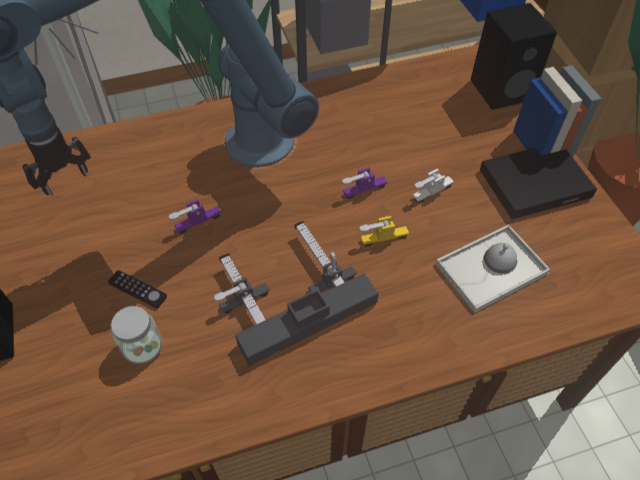

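View pics/side0.png

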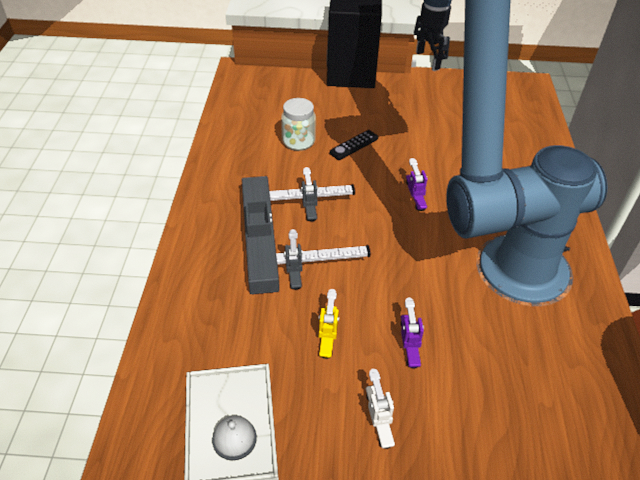

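The scene shows the stand's beam from (240,350) to (375,290). The locked leg is on the right rail (about (240,293)), lever level. The loose leg is on the left rail, tucked in at about (335,275), lever up. The side view shows the same: locked at (310,193), loose at (294,258). Next, enlarged crops.

```bash
python3 - <<'E'
import cv2
a=cv2.imread('pics/scene0.png')[215:365,205:390];cv2.imwrite('pics/sc_c.png',cv2.resize(a,None,fx=4,fy=4,interpolation=cv2.INTER_CUBIC))
a=cv2.imread('pics/side0.png')[160:300,230:385];cv2.imwrite('pics/si_c.png',cv2.resize(a,None,fx=4,fy=4,interpolation=cv2.INTER_CUBIC))
E
```

```text
(no output)
```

View pics/sc_c.png

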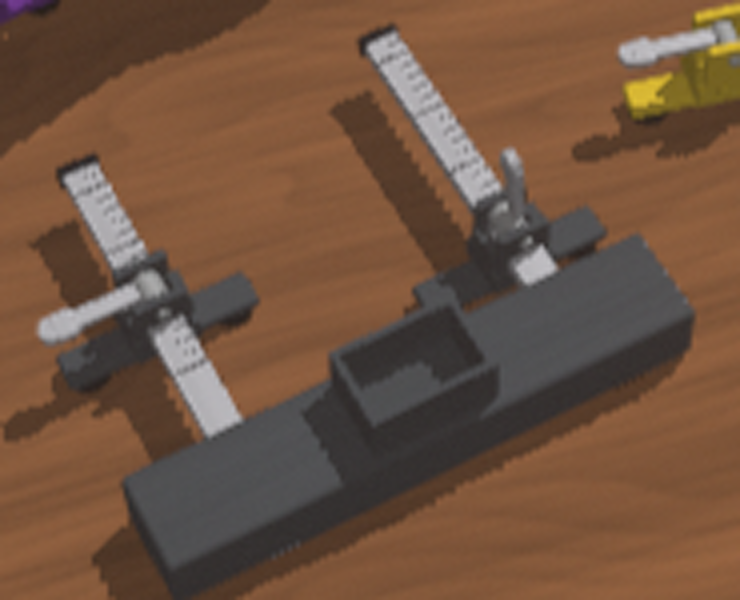

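View pics/si_c.png

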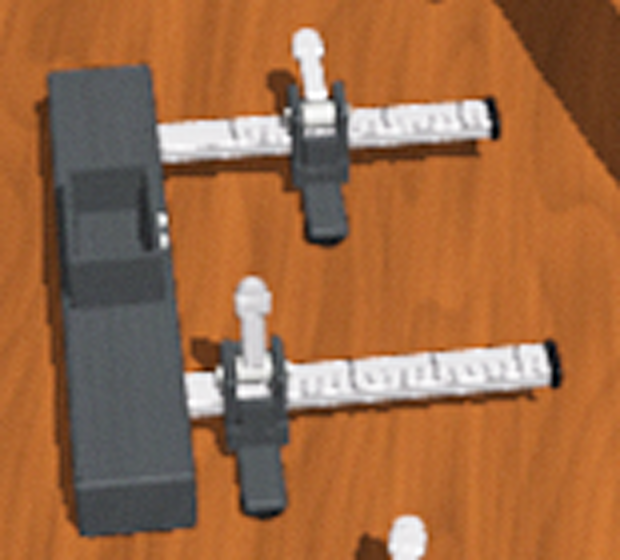

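```bash
cat > fit.py <<'E'
from h import *
from scipy.optimize import least_squares
def Sc(u,v): return ('scene0',205+(u+.5)/4-.5,215+(v+.5)/4-.5)
def Si(u,v): return ('side0',230+(u+.5)/4-.5,160+(v+.5)/4-.5)
S=[((-35,-180,54),Sc(125,485)),((-35,180,54),Sc(640,238)),((35,180,54),Sc(692,315)),((35,-180,54),Sc(172,570)),
((-259,-110,50),Sc(79,165)),((-259,110,50),Sc(379,35)),
((-35,180,54),Si(192,475)),((35,180,54),Si(78,488)),((35,-180,54),Si(50,72)),((-35,-180,54),Si(148,65)),
((-259,-110,50),Si(493,117)),((-259,110,50),Si(555,362))]
# locked at y=-110 (lx), loose y=+110 (ux): leg frame points
L=[((0,-74,65),Sc(40,330)),((0,-74,65),Si(306,29)),((-13,66,18),Si(343,233)),((13,66,18),Si(307,234)),((-13,66,18),Sc(245,274)),((13,66,18),Sc(258,298))]
U=[((-13,66,18),Si(286,508)),((13,66,18),Si(243,511)),((-13,66,18),Sc(594,207)),((13,66,18),Sc(607,231))]
def T(p,X): c,s=np.cos(p[2]),np.sin(p[2]); return np.array([p[0]+c*X[0]-s*X[1],p[1]+s*X[0]+c*X[1],X[2]])
def res(p):
    r=[]
    for X,o in S: r.append(proj(o[0],T(p,np.array(X)/1e3))-o[1:])
    for pts,y,lx in((L,-110,p[3]),(U,110,p[4])):
        for X,o in pts: r.append(proj(o[0],T(p,(np.array(X)+[0,y,0])/1e3+[lx,0,0]))-o[1:])
    return np.concatenate(r)
f=least_squares(res,[.6,-.2,0,-.16,-.075],loss='soft_l1')
p=f.x
if __name__=='__main__':
    print(p,np.degrees(p[2])); print(np.round(res(p).reshape(-1,2),1).tolist())
    print('loose tip z',tri(Sc(512,153),Si(251,281)), 'pivot U',T(p,[p[4],.11,.061]))
    for X in ([p[3],.11,.061],[p[3],.11-.058,.065],[p[3],.11,.119]): t=T(p,X);print(t,np.hypot(*t[:2]))
E
python3 fit.py
```

```text
[ 0.6608839  -0.04309705  0.1925763  -0.14023988 -0.07637401] 11.033809269815531
[[-1.2, -1.4], [0.6, -1.5], [2.4, 0.1], [-0.4, 1.2], [-0.4, -0.4], [-0.1, -0.5], [-0.1, 0.9], [-2.4, 0.3], [-1.7, -0.3], [0.1, -0.4], [0.7, -0.8], [0.2, -0.5], [0.3, 1.9], [-0.4, 1.8], [1.4, -0.5], [0.4, 0.0], [-0.1, -1.2], [1.1, 0.3], [0.1, -1.0], [-0.3, -0.7], [-0.9, -0.8], [1.0, 0.5]]
loose tip z (array([0.56429679, 0.0482763 , 0.13734769]), [np.float64(6.201028377363706e-05), np.float64(6.201028377369347e-05)]) pivot U [0.564869   0.05025245 0.061     ]
[0.50218373 0.03802927 0.061     ] 0.5036216092265018
[ 0.51328425 -0.01889856  0.065     ] 0.513632041112129
[0.50218373 0.03802927 0.119     ] 0.5036216092265018
```

```bash
cat > goto.py <<'E'
from fit import *
def to(X,yaw=None):
    """tool-frame shift, roll share to stand-frame point X (m)"""
    s=env.observe();R=np.array(s['eef_rot']);g=T(p,X)
    d=R.T@(g-np.array(s['ee_pos']))
    a=p[2]-np.arctan2(R[1,1],R[0,1])
    print('target',np.round(g,4),'dp',np.round(d,4),'roll',round(-a/2/np.pi,4))
E
python3 -c "
from goto import *
to([-.11,.03,.19])"
```

```text
target [ 0.5472 -0.0347  0.19  ] dp [ 0.4805 -0.3105  0.0411] roll -0.2108
```

>>> {"fn": "carry_out", "kwargs": {"commands": [{"dp": [0.48, -0.31, 0.041], "roll": -0.211}, {"dp": [0.48, -0.31, 0.041], "roll": -0.211}, {"dp": [0.48, -0.31, 0.041], "roll": -0.211}, {"dp": [0.48, -0.31, 0.041], "roll": -0.211}, {"dp": [0.48, -0.31, 0.041], "roll": -0.211}, {"dp": [0.48, -0.31, 0.041], "roll": -0.211}, {"dp": [0.48, -0.31, 0.041], "roll": -0.211}, {"dp": [0.48, -0.31, 0.041], "roll": -0.211}]}}

```text
time_s: 0.95
ee_pos: [0.4563, -0.1803, 0.2024]
eef_rot: [[-0.074, 0.997, -0.0], [0.997, 0.074, -0.0], [-0.0, -0.0, -1.0]]
ft_force: [0.1, -1.2, 0.4]
finger_gap: 0.0852
grip_force: 0.0
```

```bash
python3 -c "
from goto import *
to([-.11,.03,.19])"
```

```text
target [ 0.5472 -0.0347  0.19  ] dp [0.1385 0.1014 0.0124] roll -0.0189
```

>>> {"fn": "carry_out", "kwargs": {"commands": [{"dp": [0.138, 0.101, 0.012], "roll": -0.019}, {"dp": [0.138, 0.101, 0.012], "roll": -0.019}, {"dp": [0.138, 0.101, 0.012], "roll": -0.019}, {"dp": [0.138, 0.101, 0.012], "roll": -0.019}, {"dp": [0.138, 0.101, 0.012], "roll": -0.019}, {"dp": [0.138, 0.101, 0.012], "roll": -0.019}, {"dp": [0.138, 0.101, 0.012], "roll": -0.019}, {"dp": [0.138, 0.101, 0.012], "roll": -0.019}]}}

```text
time_s: 1.75
ee_pos: [0.5466, -0.0389, 0.1908]
eef_rot: [[-0.184, 0.983, -0.0], [0.983, 0.184, -0.0], [-0.0, -0.0, -1.0]]
ft_force: [-0.0, 0.9, -0.4]
finger_gap: 0.0858
grip_force: 0.0
```

```bash
python3 - <<'E'
from goto import *
snap('wrist','w1'); to([-.11,.03,.19])
print('lock',proj('w1',T(p,[p[3],-.11,.072])),'loose',proj('w1',T(p,[p[4],.11,.072])))
a=cv2.imread('pics/w1.png');cv2.imwrite('pics/w1c.png',cv2.resize(a[40:440],(800,500)) if 0 else a)
E
```

```text
target [ 0.5472 -0.0347  0.19  ] dp [0.004  0.0012 0.0009] roll -0.0011
lock [287.31330831 379.98840432] loose [367.83365424 118.56498523]
```

View pics/w1.png

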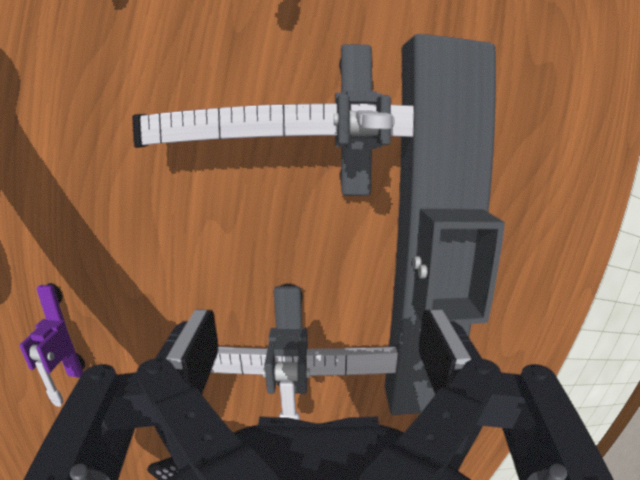

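```bash
python3 - <<'E'
import cv2,numpy as np
a=cv2.imread('pics/w1.png')
c=np.vstack([a[40:200,200:420][40:110],a[280:400,200:420]])
c=cv2.resize(c,None,fx=3.12,fy=3.12,interpolation=cv2.INTER_CUBIC);print(c.shape);cv2.imwrite('pics/w1c.png',c)
E
```

```text
(593, 686, 3)
```

View pics/w1c.png

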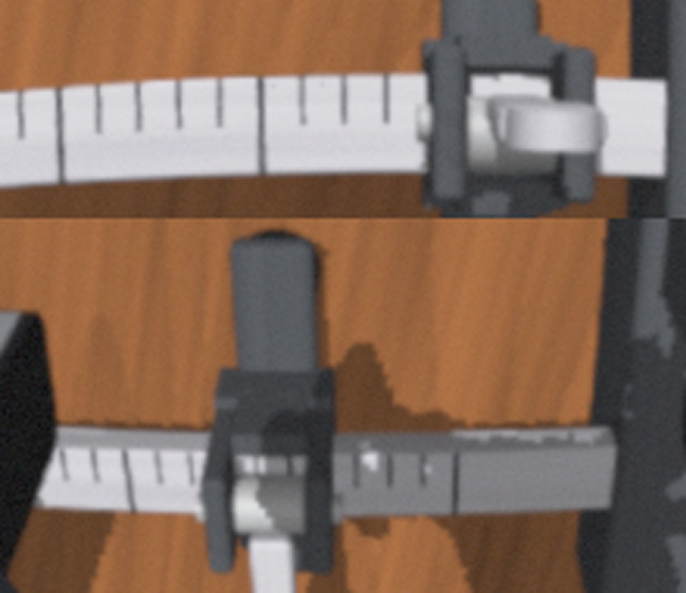

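```bash
python3 - <<'E'
from goto import *
def C(u,v):
    k=3.12; y=(v+.5)/k-.5; x=200+(u+.5)/k-.5
    return ('w1',x,(80+y) if y<70 else (280+y-70))
def inv(P): c,s=np.cos(p[2]),np.sin(p[2]); d=P[:2]-p[:2]; return np.round(1e3*np.array([c*d[0]+s*d[1],-s*d[0]+c*d[1]]),1)
for n,u,v,z in [('U full',61,135,50),('U full',262,125,50),('U m',303,100,50),('U m',386,98,50),('Urail top',200,79,50),('Urail bot',200,178,50),
 ('U cheek L',430,40,72),('U cheek L',430,207,72),('U cheek R',593,50,72),('U cheek R',594,200,72),
 ('L full',129,480,50),('L m',159,465,50),('L m',191,465,50),('L m',390,470,50),('L full',456,485,50),('Lrail top',100,446,50),
 ('L foot L',236,330,18),('L foot R',316,330,18),('L cheek L',208,560,72),('L cheek R',332,560,72),('L shoe L',219,385,72),('L shoe R',333,385,72)]:
    print(n,inv(atz(C(u,v),z/1e3)))
# loose foot in full image
for u,v,z in [(341,60,18),(371,60,18),(342,180,18),(371,180,18)]: print('Ufoot',inv(atz(('w1',u,v),z/1e3)))
print('tip lever',inv(atz(('w1',390,121),.135)))
E
```

```text
U full [-186.5  109.4]
U full [-136.7  109.6]
U m [-126.7  115.4]
U m [-106.9  115.6]
Urail top [-151.5  121.4]
Urail bot [-152.1   97.1]
U cheek L [-97.4 128.1]
U cheek L [-97.5  90.5]
U cheek R [-61.  126.7]
U cheek R [-60.4  92.5]
L full [-186.4 -109.2]
L m [-176.3 -103. ]
L m [-166.4 -102.6]
L m [-106.5 -103.9]
L full [ -86.5 -110.1]
Lrail top [-193.9  -96.5]
L foot L [-154.1  -73.2]
L foot R [-129.1  -73.1]
L cheek L [-160.2 -121.8]
L cheek R [-123.7 -121. ]
L shoe L [-152.3  -59.3]
L shoe R [-121.9  -59. ]
Ufoot [-91.5 160.4]
Ufoot [-66.5 161. ]
Ufoot [-90.9  57.7]
Ufoot [-65.9  57.8]
tip lever [-72.8 108.4]
```

The wrist view shows the loose leg's shoe at (362,118), lever upright. The locked shoe is at (288,360), shut. Both scales read cleanly, and the locked shoe face is 62.8 mm further out than the loose one. I'll move above the loose paddle now.

```bash
python3 -c "
from goto import *
to([-.08,.109,.16])"
```

```text
target [0.5615 0.0486 0.16  ] dp [0.0832 0.0307 0.0308] roll -0.0011
```

>>> {"fn": "carry_out", "kwargs": {"commands": [{"dp": [0.04, 0.015, 0.0], "roll": -0.001}, {"dp": [0.083, 0.031, 0.0], "roll": -0.001}, {"dp": [0.083, 0.031, 0.015], "roll": -0.001}, {"dp": [0.083, 0.031, 0.03], "roll": -0.001}, {"dp": [0.083, 0.031, 0.03], "roll": -0.001}, {"dp": [0.083, 0.031, 0.03], "roll": -0.001}, {"dp": [0.083, 0.031, 0.03], "roll": -0.001}, {"dp": [0.083, 0.031, 0.03], "roll": -0.001}]}}

```text
time_s: 2.6
ee_pos: [0.5628, 0.0491, 0.1617]
eef_rot: [[-0.192, 0.981, 0.002], [0.981, 0.192, -0.0], [-0.0, 0.002, -1.0]]
ft_force: [-0.3, 0.2, 0.6]
finger_gap: 0.0855
grip_force: 0.0
```

```bash
python3 - <<'E'
from goto import *
snap('wrist','w2'); to([-.08,.109,.16]); print(env.observe()['joint_pos'])
a=cv2.imread('pics/w2.png');cv2.imwrite('pics/w2c.png',cv2.resize(a[200:440,160:480],None,fx=2,fy=2,interpolation=cv2.INTER_CUBIC))
print(proj('w2',T(p,[-.08,.11,.119])),proj('w2',T(p,[-.08,.11,.135])))
E
```

```text
target [0.5615 0.0486 0.16  ] dp [-0.0004 -0.0013  0.0015] roll 0.0001
[-1.43394972e+00  2.19733746e+01 -5.29369681e+00  6.26448349e+01
 -3.31049135e-03  7.75106195e+01]
[315.72031927 275.09824475] [315.57212795 287.86215496]
```

View pics/w2c.png

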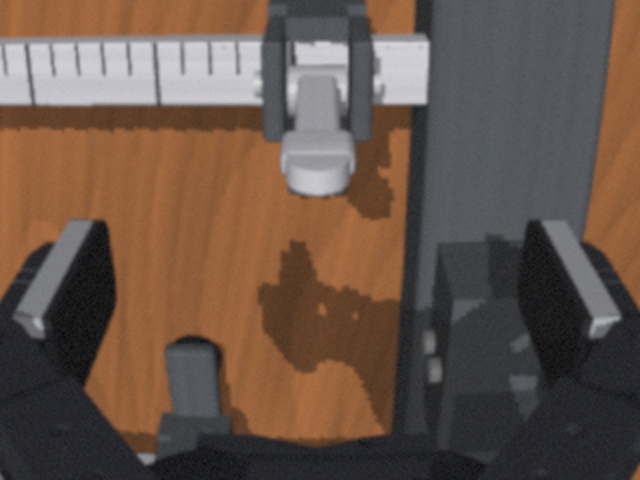

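The paddle at crop (318,165) sits midway between the open pads, so I'll descend and pinch.

>>> {"fn": "carry_out", "kwargs": {"commands": [{"dp": [0, -0.001, 0.02], "roll": 0}, {"dp": [0, -0.001, 0.04], "roll": 0}, {"dp": [0, -0.001, 0.055], "roll": 0}, {"dp": [0, -0.001, 0.063], "roll": 0}, {"dp": [0, -0.001, 0.063], "roll": 0}, {"dp": [0, -0.001, 0.063], "roll": 0}, {"dp": [0, -0.001, 0.063], "roll": 0}, {"dp": [0, -0.001, 0.063], "roll": 0}]}}

```text
time_s: 3.45
ee_pos: [0.562, 0.0494, 0.0986]
eef_rot: [[-0.192, 0.981, 0.002], [0.981, 0.192, -0.0], [-0.0, 0.002, -1.0]]
ft_force: [-0.5, 0.0, -0.0]
finger_gap: 0.0852
grip_force: 0.0
```

>>> {"fn": "carry_out", "kwargs": {"commands": [{"dp": [0, 0, 0], "roll": 0}, {"dp": [0, 0, 0], "roll": 0}, {"dp": [0, 0, 0], "roll": 0}, {"dp": [0, 0, 0], "roll": 0}, {"dp": [0, 0, 0], "roll": 0}, {"dp": [0, 0, 0], "roll": 0}, {"dp": [0, 0, 0], "roll": 0}, {"dp": [0, 0, 0], "roll": 0}], "gripper": 180}}

```text
time_s: 4.25
ee_pos: [0.5611, 0.0494, 0.0976]
eef_rot: [[-0.192, 0.981, -0.0], [0.981, 0.192, -0.0], [-0.0, -0.0, -1.0]]
ft_force: [0.4, 0.0, 0.2]
finger_gap: 0.0251
grip_force: 0.0
```

>>> {"fn": "carry_out", "kwargs": {"commands": [{"dp": [0, 0, 0], "roll": 0}, {"dp": [0, 0, 0], "roll": 0}, {"dp": [0, 0, 0], "roll": 0}, {"dp": [0, 0, 0], "roll": 0}, {"dp": [0, 0, 0], "roll": 0}, {"dp": [0, 0, 0], "roll": 0}, {"dp": [0, 0, 0], "roll": 0}, {"dp": [0, 0, 0], "roll": 0}], "gripper": 200}}

```text
time_s: 5.05
ee_pos: [0.5614, 0.0495, 0.0979]
eef_rot: [[-0.192, 0.981, 0.001], [0.981, 0.192, -0.0], [-0.0, 0.001, -1.0]]
ft_force: [1.6, 1.1, 1.4]
finger_gap: 0.0191
grip_force: 34.7
```

>>> {"fn": "carry_out", "kwargs": {"commands": [{"dp": [0, -0.01, 0], "roll": 0}, {"dp": [0, -0.02, 0], "roll": 0}, {"dp": [0, -0.03, 0], "roll": 0}, {"dp": [0, -0.04, 0], "roll": 0}, {"dp": [0, -0.05, 0], "roll": 0}, {"dp": [0, -0.06, 0], "roll": 0}, {"dp": [0, -0.062, 0], "roll": 0}, {"dp": [0, -0.062, 0], "roll": 0}], "gripper": 199}}

```text
time_s: 5.85
ee_pos: [0.4998, 0.0373, 0.0978]
eef_rot: [[-0.192, 0.981, 0.0], [0.981, 0.192, -0.0], [-0.0, -0.0, -1.0]]
ft_force: [1.1, 1.3, 3.4]
finger_gap: 0.0192
grip_force: 34.9
```

```bash
python3 - <<'E'
from goto import *
snap('wrist','w3'); s=env.observe(); print(s['ee_pos'],s['ft_force'],s['finger_gap'],s['grip_force'])
a=cv2.imread('pics/w3.png');cv2.imwrite('pics/w3c.png',cv2.resize(a[220:470,120:440],None,fx=2.4,fy=2.4,interpolation=cv2.INTER_CUBIC))
for x in(-.1365,-.1465,-.1565,-.1665,-.1865): print(x,(proj('w3',T(p,[x,.11,.05]))-[120,220])*2.4, (proj('w3',T(p,[x,-.11,.05]))-[120,220])*2.4)
E
```

```text
[0.50022376 0.03740628 0.09780519] [1.59071259 0.08696828 3.72709031] 0.019336344382383318 34.90961015224457
-0.1365 [502.74366548 125.09599514] [492.8022366  663.62835573]
-0.1465 [459.51324913 125.11908244] [465.67826077 663.67252682]
-0.1565 [416.35963586 125.0269334 ] [438.57159917 663.37344606]
-0.1665 [373.48289561 124.82120236] [411.52767872 662.73287209]
-0.1865 [289.31724809 124.08467271] [357.80631183 660.44406526]
```

View pics/w3c.png

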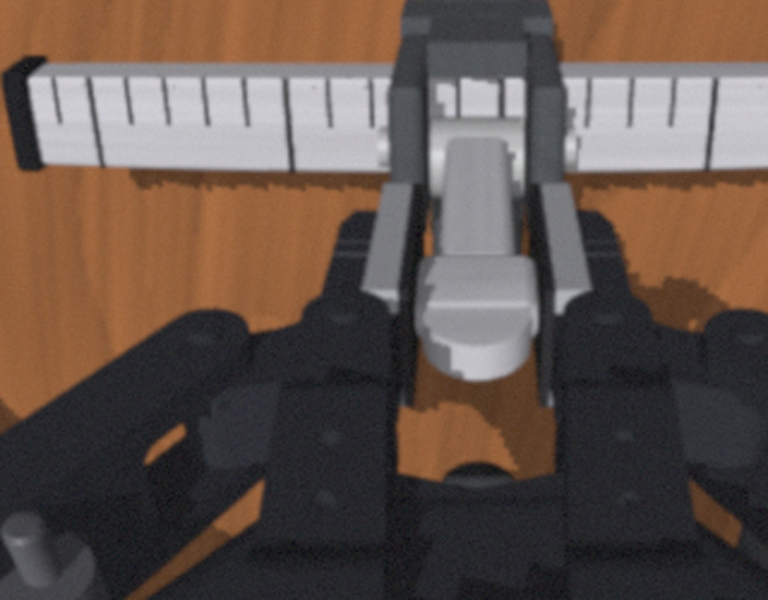

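```bash
cat >> goto.py <<'E'
def inv(P): c,s=np.cos(p[2]),np.sin(p[2]); d=P[:2]-p[:2]; return np.round(1e3*np.array([c*d[0]+s*d[1],-s*d[0]+c*d[1]]),1)
E
python3 - <<'E'
from goto import *
C=lambda u,v:('w3',120+(u+.5)/2.4-.5,220+(v+.5)/2.4-.5)
for n,u,v,z in [('full',291,130,50),('m',331,100,50),('m',374,100,50),('full r',711,130,50),('m r',588,100,50),('cheekL',391,100,72),('cheekR',564,100,72),('cheekL',389,175,72),('cheekR',564,175,72),('padL',418,290,119),('padR',538,290,119)]: print(n,inv(atz(C(u,v),z/1e3)))
print('tcp',inv(np.array(env.observe()['ee_pos'])))
a=cv2.imread('pics/w3.png');cv2.imwrite('pics/w3d.png',cv2.resize(a[130:300,220:420],None,fx=3.5,fy=3.5,interpolation=cv2.INTER_CUBIC))
E
```

```text
full [-186.4  108.7]
m [-176.3  116.3]
m [-166.3  116.4]
full r [-87.1 108.5]
m r [-117.1  116.4]
cheekL [-160.1  125.1]
cheekR [-125.   125.1]
cheekL [-161.1  108.1]
cheekR [-124.4  108.1]
padL [-152.2  110.6]
padR [-132.8  110.6]
tcp [-142.3  109.8]
```

View pics/w3d.png

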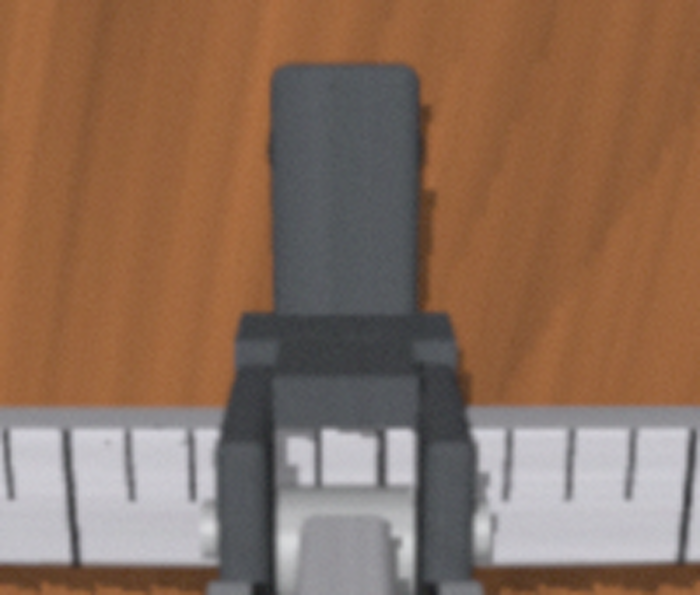

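The leg is out with its centre about 0.5 mm beyond the locked one's. I'll start the swing, trimming that back by 0.5 mm.

>>> {"fn": "carry_out", "kwargs": {"commands": [{"dp": [-0.006, 0.0003, 0.0003], "roll": 0}, {"dp": [-0.012, 0.0005, 0.0012], "roll": 0}, {"dp": [-0.0176, 0.0005, 0.0028], "roll": 0}, {"dp": [-0.0232, 0.0005, 0.0049], "roll": 0}, {"dp": [-0.0285, 0.0005, 0.0076], "roll": 0}, {"dp": [-0.0335, 0.0005, 0.0109], "roll": 0}, {"dp": [-0.0381, 0.0005, 0.0146], "roll": 0}, {"dp": [-0.0424, 0.0005, 0.0189], "roll": 0}]}}

```text
time_s: 6.7
ee_pos: [0.5105, -0.0036, 0.0796]
eef_rot: [[-0.193, 0.981, 0.002], [0.981, 0.193, 0.002], [0.001, 0.003, -1.0]]
ft_force: [1.9, 1.9, 8.4]
finger_gap: 0.0192
grip_force: 38.0
```

```bash
python3 - <<'E'
from goto import *
s=env.observe(); print(inv(np.array(s['ee_pos'])),s['ee_pos'],s['ft_force'],s['moment'],s['finger_gap'],s['grip_force'])
E
```

```text
[-140.1   67.6] [ 0.51046094 -0.00357142  0.07955923] [1.86806902 1.88040464 8.39345256] [ 0.66879983 -0.23347361 -0.01126849] 0.01924864559656372 38.03464472293854
```

```bash
cat > foot.py <<'E'
from goto import *
def foot(fn,yr,ys=range(34,62,3)):
    im=cv2.GaussianBlur(cv2.imread(f'pics/{fn}.png'),(3,3),0).astype(np.float32); sat=im[:,:,2]-im[:,:,0]
    xs=np.arange(-180,-40,.25); out=[]
    for y in ys:
        uv=np.array([proj(fn,T(p,[x/1e3,(yr+y)/1e3,.018])) for x in xs],np.float32)
        v=cv2.remap(sat,uv[:,0][None],uv[:,1][None],1)[0]
        m=v<25; n,l,st,_=cv2.connectedComponentsWithStats(m[None].astype(np.uint8))
        for i in range(1,n):
            if 22<st[i,2]*.25<30: out.append((xs[st[i,0]]+st[i,2]*.125,st[i,2]*.25))
    return np.round(np.median(out,0),2) if out else None,len(out)
E
python3 - <<'E'
from foot import *
for f in ['w4','w5']:
    d=snap('wrist',f)
    print(inv(np.array(d['ee'])),d['ee'][2],foot(f,110))
print('w1 lock',foot('w1',-110),'w1 loose',foot('w1',110),'w3',foot('w3',110))
a=cv2.imread('pics/w1.png').astype(int)
s=env.observe();print(s['ft_force'],s['grip_force'])
E
```

```text
[-140.1   67.6] 0.07955923058123643 (array([-140.  ,   25.25]), 10)
[-140.3   67. ] 0.07891912883461079 (array([-140.12,   25.25]), 10)
w1 lock (array([-141.25,   25.5 ]), 10) w1 loose (array([-79.,  25.]), 10) w3 (array([-142.5,   25. ]), 10)
[ 2.21472035 -0.29867334  4.15841145] 37.775784730911255
```

Code on the foot edges puts the leg at -140.1 against -141.3 to -142 for the locked one, so I'll pull back out 1.5 mm while continuing.

>>> {"fn": "carry_out", "kwargs": {"commands": [{"dp": [0, -0.0015, 0], "roll": 0}, {"dp": [-0.002, -0.0015, 0.0022], "roll": 0}, {"dp": [-0.0037, -0.0015, 0.0046], "roll": 0}, {"dp": [-0.0055, -0.0015, 0.007], "roll": 0}, {"dp": [-0.007, -0.0015, 0.0096], "roll": 0}, {"dp": [-0.0085, -0.0015, 0.0122], "roll": 0}, {"dp": [-0.0097, -0.0015, 0.0149], "roll": 0}, {"dp": [-0.0097, -0.0015, 0.0149], "roll": 0}]}}

```text
time_s: 7.6
ee_pos: [0.5108, -0.0143, 0.0647]
eef_rot: [[-0.192, 0.981, 0.003], [0.981, 0.192, -0.001], [-0.001, 0.002, -1.0]]
ft_force: [3.0, -0.4, 6.6]
finger_gap: 0.0193
grip_force: 39.6
```

```bash
python3 - <<'E'
from foot import *
for f in ['w6','w7']:
    d=snap('wrist',f)
    print(inv(np.array(d['ee'])),d['ee'][2],foot(f,110))
s=env.observe();print(s['ft_force'],s['moment'],s['grip_force'],s['finger_gap'])
E
```

```text
[-141.8   57. ] 0.06465287569240066 (array([-141.75,   25.12]), 10)
[-141.7   56.9] 0.0646672449723351 (array([-141.69,   25.25]), 10)
[ 2.53309195 -1.17869118  6.87764333] [ 0.18124832 -0.45551332 -0.02967827] 39.64259684085846 0.01902037299045705
```

>>> {"fn": "carry_out", "kwargs": {"commands": [{"dp": [-0.0011, 0, 0.0028], "roll": 0}, {"dp": [-0.0021, 0, 0.0056], "roll": 0}, {"dp": [-0.003, 0, 0.0085], "roll": 0}, {"dp": [-0.0037, 0, 0.0113], "roll": 0}, {"dp": [-0.0042, 0, 0.0142], "roll": 0}, {"dp": [-0.0046, 0, 0.0172], "roll": 0}, {"dp": [-0.0048, 0, 0.02], "roll": 0}, {"dp": [-0.0048, 0, 0.02], "roll": 0}]}}

```text
time_s: 8.5
ee_pos: [0.5125, -0.0197, 0.045]
eef_rot: [[-0.192, 0.981, 0.004], [0.981, 0.192, -0.002], [-0.003, 0.003, -1.0]]
ft_force: [3.3, -2.4, 7.6]
finger_gap: 0.0194
grip_force: 42.3
```

```bash
python3 - <<'E'
from foot import *
for f in ['w8','w9']:
    d=snap('wrist',f)
    print(inv(np.array(d['ee'])),d['ee'][2],foot(f,110))
s=env.observe();print(s['ft_force'],s['moment'],s['grip_force'],s['finger_gap'])
E
```

```text
[-141.2   51.4] 0.04502884570911688 (array([-141.19,   25.25]), 10)
[-141.1   51.3] 0.0450402388575839 (array([-141.19,   25.25]), 10)
[ 2.76385542 -2.10345879  7.85934916] [-0.14199047 -0.59615947 -0.0021189 ] 42.293890714645386 0.01893494925138372
```

>>> {"fn": "carry_out", "kwargs": {"commands": [{"dp": [0, -0.0006, 0.001], "roll": 0}, {"dp": [0, -0.0006, 0.002], "roll": 0}, {"dp": [0, -0.0006, 0.003], "roll": 0}, {"dp": [0, -0.0006, 0.004], "roll": 0}, {"dp": [0, -0.0006, 0.005], "roll": 0}, {"dp": [0, -0.0006, 0.006], "roll": 0}, {"dp": [0, -0.0006, 0.006], "roll": 0}, {"dp": [0, -0.0006, 0.006], "roll": 0}]}}

```text
time_s: 9.4
ee_pos: [0.5126, -0.0201, 0.0395]
eef_rot: [[-0.192, 0.981, 0.005], [0.981, 0.192, -0.003], [-0.004, 0.005, -1.0]]
ft_force: [3.4, -3.8, 10.1]
finger_gap: 0.0193
grip_force: 43.0
```

```bash
python3 - <<'E'
from foot import *
for f in ['w10','w11']:
    d=snap('wrist',f)
    print(inv(np.array(d['ee'])),d['ee'][2],foot(f,110))
s=env.observe();print(s['ft_force'],s['moment'],s['grip_force'],s['finger_gap'])
E
```

```text
[-141.1   51. ] 0.03950786279616255 (array([-141.25,   25.12]), 10)
[-141.1   51. ] 0.03950988851112251 (array([-141.25,   25.12]), 10)
[ 4.1739614  -3.52412801  8.60561026] [-0.27902561 -0.62386577 -0.06083163] 43.03248703479767 0.019241964101862227
```

>>> {"fn": "carry_out", "kwargs": {"commands": [{"dp": [0, -0.0004, 0.001], "roll": 0}, {"dp": [0, -0.0004, 0.002], "roll": 0}, {"dp": [0, -0.0004, 0.003], "roll": 0}, {"dp": [0, -0.0004, 0.004], "roll": 0}, {"dp": [0, -0.0004, 0.005], "roll": 0}, {"dp": [0, -0.0004, 0.005], "roll": 0}, {"dp": [0, -0.0004, 0.005], "roll": 0}, {"dp": [0, -0.0004, 0.005], "roll": 0}]}}

```text
time_s: 10.3
ee_pos: [0.5125, -0.02, 0.0346]
eef_rot: [[-0.192, 0.981, 0.006], [0.981, 0.192, -0.002], [-0.004, 0.005, -1.0]]
ft_force: [4.0, -3.7, 10.3]
finger_gap: 0.0193
grip_force: 43.5
```

```bash
python3 - <<'E'
from foot import *
d=snap('wrist','w12')
print(inv(np.array(d['ee'])),d['ee'][2],foot('w12',110))
snap('scene','s12');snap('side','d12')
s=env.observe();print(s['ft_force'],s['moment'],s['grip_force'],s['finger_gap'])
w=cv2.resize(cv2.imread('pics/w12.png')[200:440,160:480],(400,300))
q=proj('side0',T(p,[-.14,.06,.06])).astype(int);print(q)
a=cv2.resize(cv2.imread('pics/d12.png')[q[1]-45:q[1]+45,q[0]-60:q[0]+60],(400,300),interpolation=cv2.INTER_CUBIC)
q=proj('scene0',T(p,[-.14,.06,.06])).astype(int)
b=cv2.resize(cv2.imread('pics/s12.png')[q[1]-45:q[1]+45,q[0]-60:q[0]+60],(400,300),interpolation=cv2.INTER_CUBIC)
c=cv2.resize(cv2.imread('pics/d12.png'),(400,300))
cv2.imwrite('pics/last.png',np.vstack([np.hstack([w,a]),np.hstack([b,c])]))
E
```

```text
[-141.2   51. ] 0.03457413005471917 (array([-141.25,   25.  ]), 10)
[ 3.4683652  -3.2623723   9.32541231] [-0.12966143 -0.66047167 -0.05903418] 43.51211428642273 0.018898419631064978
[316 235]
```

View pics/last.png

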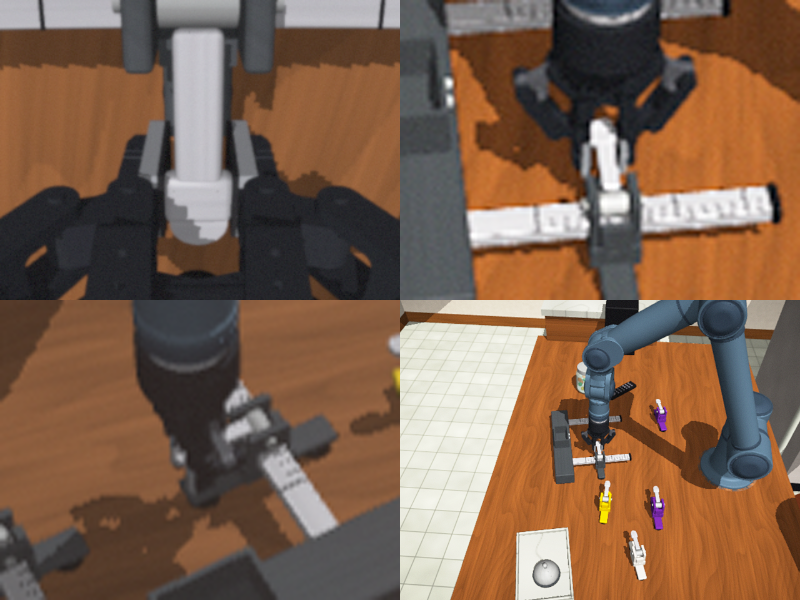

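```bash
python3 - <<'E'
from foot import *
for t in[(318,392),(318,388)]:
    X,e=tri(('w12',)+t,('d12',316.9,226.6)); print(inv(X),X[2],e)
for th in (0,.2,.4,.6):
    for r,h,n in((.074,.004,'tip'),(.066,.008,'edge top')):
        y=.11-r*np.cos(th)+h*np.sin(th); z=.061+r*np.sin(th)+h*np.cos(th); print(th,n,proj('w12',T(p,[-.1415,y,z])),proj('d12',T(p,[-.1415,y,z])))
E
```

```text
[-141.8   43.4] 0.07521563135145859 [np.float64(0.0006767610886438459), np.float64(0.0006767610886439979)]
[-141.6   47.1] 0.0781635454842276 [np.float64(1.873611840063512e-05), np.float64(1.87361184005774e-05)]
0 tip [318.0800526  387.05088917] [316.23531709 227.1245332 ]
0 edge top [318.1138743  377.99209121] [316.65761    228.32762817]
0.2 tip [318.2682029  408.75112321] [316.42067904 223.58767532]
0.2 edge top [318.29080721 395.56531547] [316.87129295 225.45270755]
0.4 tip [318.4828909  427.20155272] [316.75159111 221.05139044]
0.4 edge top [318.48901455 409.01881074] [317.21359645 223.52441045]
0.6 tip [318.72871723 440.86984234] [317.21942492 219.64003204]
0.6 edge top [318.70997825 416.51449608] [317.67454257 222.64137398]
```

```bash
python3 - <<'E'
from foot import *
from scipy.optimize import brentq
for f in ['w7','w9','w11','w12']:
    g=cv2.imread(f'pics/{f}.png').astype(int); col=g[:,314:322].mean(1); sat=(col[:,2]-col[:,0]); br=col.mean(1)
    rows=[r for r in range(280,470) if br[r]>105 and sat[r]<30]; r=max(rows)+.5
    o=[]
    for h in(.0,.004):
        fun=lambda th: proj(f,T(p,[-.1415,.11-.074*np.cos(th)+h*np.sin(th),.061+.074*np.sin(th)+h*np.cos(th)]))[1]-r
        try:o.append(round(brentq(fun,-.3,.7),3))
        except Exception as e:o.append((round(fun(-.3)),round(fun(.7))))
    print(f,r,o)
E
```

```text
w7 387.5 [0.68, 0.597]
w9 392.5 [0.283, 0.226]
w11 394.5 [0.206, 0.15]
w12 394.5 [0.122, 0.066]
```

The lever is still following and stands at about 0.1 rad, so I'll press on to the stop.

>>> {"fn": "carry_out", "kwargs": {"commands": [{"dp": [0, -0.0003, 0.001], "roll": 0}, {"dp": [0, -0.0003, 0.002], "roll": 0}, {"dp": [0, -0.0003, 0.003], "roll": 0}, {"dp": [0, -0.0003, 0.004], "roll": 0}, {"dp": [0, -0.0003, 0.005], "roll": 0}, {"dp": [0, -0.0003, 0.006], "roll": 0}, {"dp": [0, -0.0003, 0.006], "roll": 0}, {"dp": [0, -0.0003, 0.006], "roll": 0}]}}

```text
time_s: 11.25
ee_pos: [0.5128, -0.0199, 0.0315]
eef_rot: [[-0.192, 0.981, 0.008], [0.981, 0.192, -0.003], [-0.004, 0.007, -1.0]]
ft_force: [-4.7, -0.7, 34.5]
finger_gap: 0.0193
grip_force: 45.6
```

```bash
cat > lev.py <<'E'
from foot import *
from scipy.optimize import brentq
import sys
f=sys.argv[1]; d=snap('wrist',f); print(inv(np.array(d['ee'])),d['ee'][2],foot(f,110))
g=cv2.imread(f'pics/{f}.png').astype(int); col=g[:,314:322].mean(1); sat=(col[:,2]-col[:,0]); br=col.mean(1)
r=max(r for r in range(280,470) if br[r]>105 and sat[r]<30)+.5
print(r,[round(brentq(lambda th: proj(f,T(p,[-.1415,.11-.074*np.cos(th)+h*np.sin(th),.061+.074*np.sin(th)+h*np.cos(th)]))[1]-r,-.5,.7),3) for h in(0,.004)])
s=env.observe();print(s['ft_force'],s['moment'],s['grip_force'],s['finger_gap'])
E
python3 lev.py w13
```

```text
[-140.9   51.1] 0.03150173233784595 (array([-141.25,   25.  ]), 10)
396.5 [0.092, 0.036]
[-4.02227689 -1.30445653 34.20956459] [0.15790687 0.82270658 0.01725769] 45.648207664489746 0.019459826591842106
```

```bash
python3 - <<'E'
from foot import *
snap('side','d13')
def P(fn,lx,y,th,r=.074,h=.008): return proj(fn,T(p,[lx,y-r*np.cos(th)+h*np.sin(th),.061+r*np.sin(th)+h*np.cos(th)]))
for fn,lx,y in(('side0',-.1415,-.11),('d13',-.1415,.11),('d12',-.1415,.11)):
    g=cv2.imread(f'pics/{fn}.png').astype(int); c=P(fn,lx,y,0); u=int(round(c[0]))
    print(fn,'proj',np.round(c,1),'0.1:',np.round(P(fn,lx,y,.1),1)); v0=int(c[1])-8
    for v in range(v0,v0+16): print(v,[f"{g[v,k].min()}" for k in range(u-4,u+6)])
E
python3 lev.py w14
```

```text
side0 proj [306.2 167.5] 0.1: [306.2 165.6]
159 ['45', '46', '49', '45', '54', '48', '49', '53', '44', '48']
160 ['47', '50', '52', '53', '50', '49', '47', '50', '45', '52']
161 ['45', '47', '47', '46', '50', '50', '49', '51', '49', '49']
162 ['48', '55', '51', '52', '52', '51', '50', '45', '45', '42']
163 ['49', '54', '50', '50', '50', '50', '52', '49', '46', '50']
164 ['49', '49', '49', '51', '48', '48', '51', '50', '46', '45']
165 ['42', '43', '49', '49', '46', '50', '48', '45', '49', '49']
166 ['48', '46', '41', '37', '38', '33', '43', '45', '43', '47']
167 ['48', '43', '89', '179', '211', '193', '131', '61', '44', '43']
168 ['42', '119', '202', '233', '235', '235', '227', '155', '28', '41']
169 ['39', '167', '232', '235', '234', '235', '238', '197', '71', '35']
170 ['44', '184', '233', '233', '231', '234', '236', '227', '151', '31']
171 ['48', '185', '233', '233', '234', '233', '234', '234', '183', '29']
172 ['42', '185', '236', '241', '243', '235', '239', '255', '237', '55']
173 ['41', '173', '230', '238', '240', '234', '237', '244', '196', '58']
174 ['46', '114', '165', '216',
[... 1803 characters left out ...]
24', '115', '194', '217', '177', '124', '122', '80', '30', '21']
227 ['18', '184', '243', '243', '235', '173', '118', '96', '30', '10']
228 ['39', '205', '249', '243', '245', '238', '174', '121', '73', '17']
229 ['39', '199', '244', '238', '239', '241', '200', '130', '95', '25']
230 ['36', '192', '240', '235', '235', '235', '230', '224', '169', '31']
231 ['24', '189', '241', '235', '234', '236', '240', '250', '214', '73']
232 ['77', '215', '246', '242', '243', '244', '246', '247', '200', '86']
[-140.9   51.1] 0.031510619850072016 (array([-141.25,   25.  ]), 10)
396.5 [0.092, 0.036]
[-3.99307295 -0.65985009 33.58315637] [0.06303277 0.85571597 0.03105722] 45.64594209194183 0.019035411534549712
```

>>> {"fn": "carry_out", "kwargs": {"commands": [{"dp": [0, 0, -0.001], "roll": 0}, {"dp": [0, 0, -0.001], "roll": 0}, {"dp": [0, 0, -0.001], "roll": 0}, {"dp": [0, 0, -0.001], "roll": 0}, {"dp": [0, 0, -0.001], "roll": 0}, {"dp": [0, 0, -0.001], "roll": 0}, {"dp": [0, 0, -0.001], "roll": 0}, {"dp": [0, 0, -0.001], "roll": 0}]}}

```text
time_s: 12.2
ee_pos: [0.5127, -0.0199, 0.0319]
eef_rot: [[-0.192, 0.981, 0.007], [0.981, 0.192, -0.002], [-0.004, 0.007, -1.0]]
ft_force: [-2.0, -0.5, 28.3]
finger_gap: 0.0192
grip_force: 45.3
```

```bash
python3 lev.py w15 && python3 -c "
from cell import env
print(env.sign_off())"
```

```text
[-141.    51.1] 0.03187839248900662 (array([-141.25,   25.  ]), 10)
396.5 [0.096, 0.04]
[-2.51502717 -1.21137067 28.37865108] [0.05924013 0.5355456  0.09320062] 45.25930166244507 0.018835475557045196
the job is handed in; nothing more can be done
None
```

I drew the loose leg out to the locked leg's mark (the two agree to within about 1 mm in the wrist camera), swung its lever down onto its stop, and handed the job in still holding it.

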